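# Seat the rack plate under the collar of a cooling box

## Robot

A 6-joint arm with a two-finger parallel gripper is mounted at the origin on the work surface; the furniture and walls round the work are solid. World frame = base frame: x ahead of the robot, y to its left, z up, the work surface at z = 0. Lengths are in m, angles in rad, forces in N, time in s.
With the tool pointing down it reaches from about 0.35 to 0.775 m from the base axis. Payload 7.3 kg.
Tool frame: the origin (TCP) lies at the centre of the arm's flange, where the gripper is bolted on; the fingertips stand 178 mm ahead of it and the grasp point (between the pads) lies robot.pinch_z ahead of it (robot.pinch_z is the distance from the TCP to the grasp point, in m); x points along the fingers, z is the direction in which the jaws open and shut, and the axes are right-handed (so a half turn about x gives the same grasp; the last joint's range is limited). The gripper opens to 92 mm and grips with 3 to 60 N. Pads are 19 mm wide; open, the fingers measure 130 mm over their backs; the gripper's body (75 mm by 190 mm) begins 47 mm behind the grasp point.
Start: joints at [0.977, 0.342, 1.524, -0, 1.275, -0.146], TCP at [0.227, 0.473, 0.405] pointing down, gripper open.
Joint ranges: [-2.53, 2.53], [-0.77, 2.02], [0.04, 2.7], [-1, 4.14], [0.28, 2.66], [-3.11, 3.11]. Speed limits (rad/s): [2.57, 2.57, 3.14, 3.14, 3.14, 3.14].

## Interface

Orientations are given as [roll, pitch, yaw] about the fixed x, y, z axes, in that order (R = Rz(yaw) Ry(pitch) Rx(roll)).
In Python, from cell import robot gives the robot as it stands.
- The arm moves only by the shell command python3 -m jog 'ROWS' [FORCE]. ROWS is JSON, a list of rows, each an object of numbers: "fingers": the closure, from 0 (fully open) to 1 (shut); "x", "y", "z": the shift along the tool's x, y, z in cm; "spin": the turn about the tool's x in degrees. A call has 1 to 5 rows; each row is the pose to reach, as a shift and turn from the pose commanded when the call began, along the tool's axes at that moment; what a row does not reach only later rows make up. A row lasts 1/8 s, in which the tool goes at most 62.5 mm and 10.7 degrees, less where a joint would pass 70% of its speed; a pose out of reach is approached as far as the arm can. A call with a gripper value outside its range is refused whole. The fingers move at their own pace and stop on an object; FORCE is the grip in N (left out, the last holds). Time passes only in rows, so rows that repeat a pose let the fingers close. It gives the time, the measured TCP pose, the force and the opening at its end, in the units of the state.
- robot.observe(): the state, without advancing time (a new reading comes with each control period).
- robot.read_camera(name): name is "side" or "top"; returns a dict with "color" (384x512x3 uint8, red, green, blue), "mtx" (3x3 intrinsics, pixels), "view" (4x4, takes a point from world to camera coordinates). Camera axes: x right, y down, z forward; pixel columns grow to the right and rows downward; lengths in m; the calibration is good to about 2 mm. A picture is of the moment at which its call begins. There is no depth.
- robot.hand_in(): hands the job in, once; it reports no verdict.
Trained networks look in a picture, given as the dict that the camera call returned (one of the last four; its "shot" number tells which), for a name from the list of things; names that differ only in an ending like _2 or _b are one class to them, and where a whole thing is asked for, a point or a joint stands for the part that bears it (a point fixed in the world has none). Each returns a list of dicts, best first, with "conf" (0 to 1); they miss things now and then, are a little off and sometimes report something else, mostly with a low value. They report only what shows in the picture. A call takes as long as a camera call.
- robot.look_for(target, picture): "xy" ([column, row] in pixels, amid what is visible of it).
The state is a dict: "time": time; "qpos": joint angles; "qvel": joint speeds; "joint_efforts": joint torques, N m; "tool_pos": TCP position; "tool_rot": TCP orientation; "contact_force": force on the tool from outside, world axes, zero at the start; "torque": the same for the moment, N m; "opening": finger opening in m.
Only numpy, scipy, OpenCV 4.12 (cv2) and the standard library are available. Lean on these libraries where they do the work, as an engineer would, in place of code of your own. Each camera call takes 0.05 s, during which the arm holds its last target. There are 200 camera calls.

## Task

Put the slotted rack plate into the cooling box: it is longer than the mouth, so pass it in tilted, one end first under the deep collar, and lay it flat on the two ledges inside. Then slide it back the other way up to the wall under the narrow collar, so that both of its ends are caught, and let go. Do not ram or drop the plate into the box, and leave the other things on the desk alone.

Things in the scene. Friction and masses are not known exactly. Their poses are not given: they have to be found in the camera images.
- cooling_box: Grey open-topped insulated box fixed on the desk, 194 (x) x 128 (y) x 86 mm high. Origin: centre of its underside; z up, x along its length, pointing to the robot's right (within 0.25 rad). Cavity x -87..+87, y -54..+54 mm. A white collar, z 46 to the rim at z 86, overhangs it at both ends, not at the sides: the mouth is 132 x 108 mm. Small black drain plug on the left end face.
- seat (a point): Midway between the box's end walls, at the height of the ledge tops (24 mm above the desk), axes as the box's. The two aluminium ledges reach 40 mm inward from each end wall (box x -87..-47 and +47..+87 mm), with 22 mm free between ledge and collar; between them the floor is at z 12 mm. The seated plate's origin lies at this height, up to 12 mm along +x.
- rack_plate: Loose slotted aluminium plate with a tall handle, 150 (x) x 100 (y) x 5 mm thick, about 0.25 kg, lying flat on the desk left or right of the box. Origin: centre of its underside, x along its length, z up to the handle; both ends alike. Flat, it is 18 mm too long for the mouth; flat with one end 18 to 30 mm under the deep collar, its other end clears the narrow one.
- plate_handle (a point): Centre of the black grip bar of the plate's handle, 92 mm above the plate's underside, over its centre. The bar is 60 mm long (plate x), 14 mm thick (plate y) and 24 mm high (80 to 104 mm above the underside); it stands on two 10 mm square legs at plate x +-15 mm, so everything below the bar but the legs is free.
- plate_end_1 (a point): Middle of the plate's lower edge at its +x end.
- plate_end_2 (a point): Middle of the plate's lower edge at its -x end.
- slide_case: Bystander: small flat teal case, 34 x 88 x 12 mm, loose, on the desk on the robot's side of the work. Origin at the centre of its underside.
- beaker: Bystander: small clear beaker, 40 mm across and 45 mm high, loose, near the slide case. Origin at the centre of its underside.
- septa_box: Bystander: small blue box, 55 x 55 x 24 mm, loose, to the right behind the printer. Origin at the centre of its underside.
- syringe_case: Bystander: flat dark case, 64 x 150 x 26 mm, loose, to the right of the work. Origin at the centre of its underside.
- deep_collar (a point): Middle of the inner lower edge of the deep collar at the box's left end (box x -57, y 0, z 46 mm; the collar reaches 30 mm back from here to the end wall). Axes as the box's.
- narrow_collar (a point): Middle of the inner lower edge of the narrow collar at the box's right end (box x +75, y 0, z 46 mm; 12 mm back from here to that end wall). Axes as the box's.

How it is judged:
By the outcome, as a careful person would: the job done as asked, in the order asked, and still so for the second after the job is handed in, with the robot touching nothing.
It also fails if it takes over 40 s, if anything falls off the work surface, if the arm or the gripper's body presses on something with over 40 N, if the wrist force passes 120 N, or if a joint passes its speed limit or range.

## Working session

There is one attempt and no reset: what is moved stays moved. The work goes in short steps, Python scripts to look and compute and a shell command to move; the robot and the scene stay as the last step left them, time stands still between calls to the robot, and variables do not carry over. Pictures are saved under pics/ and viewed, on a budget of 10 in all, crops included, one or two more only if the job needs it, and the job is handed in when it is done.

```bash
mkdir -p pics; ls; cat > h.py <<'E'
import numpy as np, cv2
from cell import robot
from scipy.spatial.transform import Rotation as R
def save(p,n): cv2.imwrite('pics/'+n,p['color'][:,:,::-1])
def pix(p,X):
    c=p['view']@np.append(X,1); u=p['mtx']@c[:3]; return u[:2]/u[2]
def ray(p,uv):
    Rt=p['view'][:3,:3]; t=p['view'][:3,3]
    d=Rt.T@np.linalg.inv(p['mtx'])@np.array([uv[0],uv[1],1]); return -Rt.T@t, d
def onz(p,uv,z):
    o,d=ray(p,uv); return o+d*(z-o[2])/d[2]
def tri(p,a,q,b):
    o1,d1=ray(p,a);o2,d2=ray(q,b)
    s=np.linalg.lstsq(np.c_[d1,-d2],o2-o1,rcond=None)[0]
    A=o1+d1*s[0];B=o2+d2*s[1]; return (A+B)/2,np.linalg.norm(A-B)
E
python3 - <<'E'
from h import *
np.set_printoptions(precision=3,suppress=True)
a=robot.read_camera('top');b=robot.read_camera('side')
save(a,'t0.png');save(b,'s0.png')
for n in ['cooling_box','rack_plate','plate_handle','plate_end_1','deep_collar','narrow_collar','seat']:
    for nm,p in (('top',a),('side',b)):
        print(n,nm,[(np.round(d['xy'],1).tolist(),round(d['conf'],2)) for d in robot.look_for(n,p)[:3]])
s=robot.observe();print(s, robot.pinch_z)
for p in(a,b): print(ray(p,(256,192)))
E
```

```text
pics
cooling_box top [([252.7, 185.1], 0.68)]
cooling_box side [([255.1, 202.8], 0.82)]
rack_plate top [([159.5, 191.4], 0.78)]
rack_plate side [([298.3, 295.4], 0.92)]
plate_handle top [([162.8, 187.7], 0.6)]
plate_handle side [([304.1, 293.0], 0.68)]
plate_end_1 top [([161.3, 186.2], 0.88)]
plate_end_1 side [([298.3, 292.4], 0.82)]
deep_collar top [([249.2, 185.6], 0.73)]
deep_collar side [([254.3, 202.3], 0.95)]
narrow_collar top [([250.9, 183.4], 0.69)]
narrow_collar side [([257.0, 204.4], 0.62)]
seat top [([248.7, 181.3], 0.73), ([167.3, 241.4], 0.35)]
seat side [([255.2, 204.6], 0.58)]
{'time': 0.8, 'qpos': array([ 0.977,  0.342,  1.524,  0.   ,  1.275, -0.146]), 'qvel': array([-0.002,  0.001,  0.   , -0.   ,  0.   ,  0.   ]), 'joint_efforts': array([ -0.001, -43.109, -24.447,   0.072,   0.048,  -0.   ]), 'tool_pos': array([0.227, 0.473, 0.405]), 'tool_rot': array([0.035, 1.571, 1.158]), 'contact_force': array([-0.06 , -0.639,  0.776]), 'torque': array([-0.011,  0.005,  0.   ]), 'opening': 0.09176675713229147} 0.1592
(array([ 0.409, -0.077,  1.087]), array([ 0.1  , -0.03 , -0.995]))
(array([0.731, 0.308, 0.991]), array([-0.206, -0.4  , -0.893]))
```

View pics/t0.png

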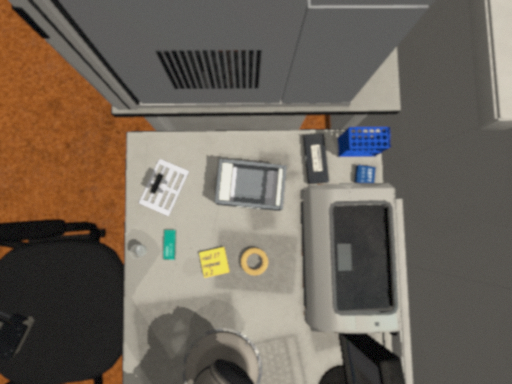

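View pics/s0.png

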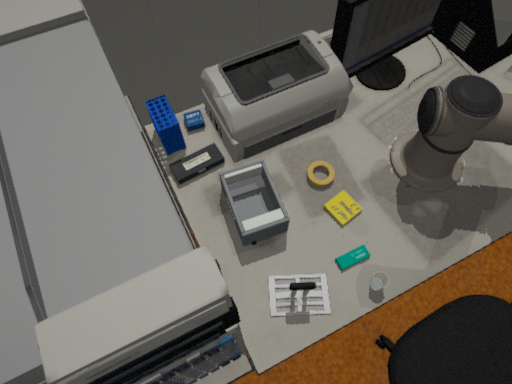

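```bash
python3 - <<'E'
from h import *
a=cv2.imread('pics/t0.png');b=cv2.imread('pics/s0.png')
# top crop 130..290 x 140..220 x5 ; side: box + plate
c1=cv2.resize(a[150:220,135:290],None,fx=5,fy=5,interpolation=cv2.INTER_CUBIC)
c2=cv2.resize(b[155:245,215:290],(312,375),interpolation=cv2.INTER_CUBIC)[:, :]
c2=cv2.resize(b[155:320,215:335],None,fx=3.5,fy=3.5,interpolation=cv2.INTER_CUBIC)
cv2.imwrite('pics/c1.png',c1);cv2.imwrite('pics/c2.png',c2)
E
```

```text
(no output)
```

View pics/c1.png

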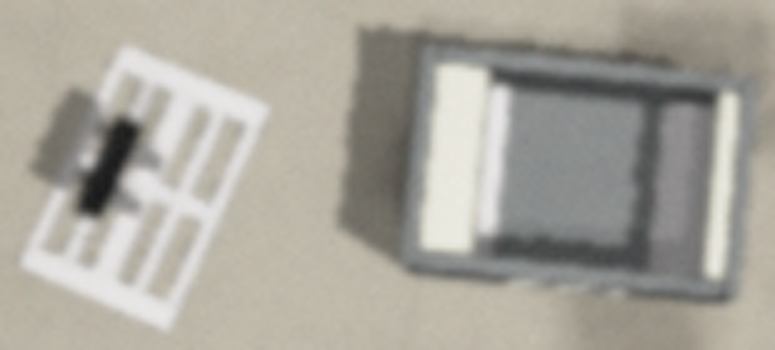

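View pics/c2.png

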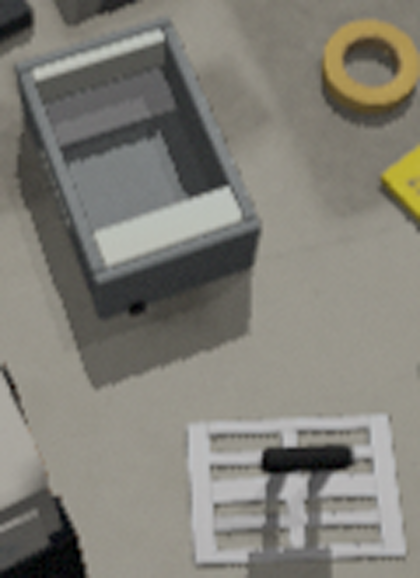

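```bash
cat > fit.py <<'E'
from h import *
from scipy.optimize import least_squares
def fit(obs,x0):
    # obs: list of (pic, uv, modelpt)
    def W(s,m): c,n=np.cos(s[2]),np.sin(s[2]); return np.array([s[0]+c*m[0]-n*m[1],s[1]+n*m[0]+c*m[1],m[2]])
    f=lambda s: np.concatenate([pix(p,W(s,m))-uv for p,uv,m in obs])
    r=least_squares(f,x0,loss='soft_l1'); return r.x, r.fun.reshape(-1,2)
E
python3 - <<'E'
from fit import *
np.set_printoptions(precision=4,suppress=True)
a=robot.read_camera('top');b=robot.read_camera('side')
T=lambda u,v:(np.array([u,v])+.5)/5-.5+[135,150]
S=lambda u,v:(np.array([u,v])+.5)/3.5-.5+[215,155]
B=lambda x,y,z:(x/1000,y/1000,z/1000)
# box: x -> robot's right (-y world); yaw ~ -pi/2
# top image: up = +x world, right=-y. box x right, box y up in image
tl,tr,br,bl=B(-97,64,86),B(97,64,86),B(97,-64,86),B(-97,-64,86)
o=[(a,T(422,42),tl),(a,T(757,80),tr),(a,T(735,300),br),(a,T(407,268),bl),
   (b,S(100,275),tl),(b,S(18,68),tr),(b,S(170,20),br),(b,S(260,228),bl)]
s,r=fit(o,[.5,-.07,-1.57]);print('box',s);print(r)
h=5
# plate x along long axis: choose pointing image up-right in top
q=[B(75,50,h),B(75,-50,h),B(-75,-50,h),B(-75,50,h)]
o=[(a,T(125,45),q[0]),(a,T(270,105),q[1]),(a,T(168,328),q[2]),(a,T(22,262),q[3])]
s2,r=fit(o,[.5,.2,-.5]);print('plate top',s2,r)
for perm in ([(190,425),(388,417),(405,553),(197,563)],):
  for k in range(4):
    pp=perm[k:]+perm[:k]
    o2=o+[(b,S(*u),m) for u,m in zip(pp,q)]
    s3,r3=fit(o2,s2);print(k,s3,abs(r3).max()); 
    if abs(r3).max()<6: print(r3)
hp,g=tri(a,T(110,166),b,S(308,459));print('handle',hp,g)
print(robot.observe()['time'])
E
```

```text
box [ 0.5323 -0.0913 -1.689 ]
[[-0.3674  0.3358]
 [ 0.3352 -0.3329]
 [ 0.6513  0.2687]
 [-2.3117 -0.2219]
 [-0.621   3.0248]
 [-0.8322 -1.7096]
 [ 0.1422 -1.8187]
 [ 1.3351  0.1147]]
plate top [ 0.5392  0.1705 -0.4299] [[-0.2107 -0.9963]
 [ 0.5986 -0.001 ]
 [ 0.2845  0.3809]
 [-0.7004  0.3416]]
0 [ 0.5367  0.1727 -0.4987] 58.945676540870465
1 [ 0.539   0.1701 -0.4243] 63.43113884791859
2 [ 0.539   0.1701 -0.4228] 61.05282767549568
3 [ 0.5378  0.1716 -0.4268] 1.2899240933169267
[[-0.6742 -0.5221]
 [ 0.1813  0.3841]
 [-0.0006  0.8388]
 [-1.0334  0.8908]
 [-1.0141  0.2389]
 [-1.2899 -0.6061]
 [-0.0058 -0.6999]
 [ 0.1746  0.4549]]
handle [0.5381 0.1714 0.0934] 0.002402193004086999
0.9
```

```bash
cat >> h.py <<'E'
def tool(): 
    s=robot.observe(); return s['tool_pos'],R.from_euler('xyz',s['tool_rot']),s
def delta(goal_tcp, jaw):  # shift in cm along tool axes; spin deg so tool z || +-jaw (world xy vec)
    p,r,s=tool(); M=r.as_matrix(); d=M.T@(np.asarray(goal_tcp)-p)*100
    j=M.T@np.append(jaw,0); sp=np.degrees(np.arctan2(-j[1],j[2])); sp=(sp+90)%180-90
    return d,sp,s
E
python3 - <<'E'
from fit import *
np.set_printoptions(precision=4,suppress=True)
a=robot.read_camera('top');b=robot.read_camera('side')
T=lambda u,v:(np.array([u,v])+.5)/5-.5+[135,150]
S=lambda u,v:(np.array([u,v])+.5)/3.5-.5+[215,155]
B=lambda x,y,z=86:(x/1000,y/1000,z/1000)
o=[(a,T(437,62),B(-87,54)),(a,T(490,66),B(-57,54)),(a,T(475,252),B(-57,-54)),(a,T(420,250),B(-87,-54)),
(a,T(722,90),B(75,54)),(a,T(741,90),B(87,54)),(a,T(725,280),B(87,-54)),(a,T(703,278),B(75,-54)),
(a,T(422,42),B(-97,64)),(a,T(757,80),B(97,64)),(a,T(735,300),B(97,-64)),
(b,S(95,236),B(-57,54)),(b,S(228,188),B(-57,-54)),(b,S(243,218),B(-87,-54)),(b,S(108,266),B(-87,54)),
(b,S(33,71),B(87,54)),(b,S(162,29),B(87,-54)),(b,S(166,42),B(75,-54)),(b,S(38,82),B(75,54)),
(b,S(18,68),B(97,64)),(b,S(170,20),B(97,-64)),(b,S(260,228),B(-97,-64))]
s,r=fit(o,[.5,-.07,-1.57]);print('box',s);print(r.round(1).tolist())
print(fit(o[:11],s)[0],fit(o[11:],s)[0])
x,y,th=.538,.1715,-.427
e=np.array([np.cos(th),np.sin(th)]);n=np.array([-e[1],e[0]])
g=np.array([x,y])+.024*e
print(delta([*g,.25+.159],n)); print('grip z down to',.09+.159)
E
```

```text
box [ 0.5332 -0.0915 -1.6892]
[[-0.2, -0.2], [-0.3, 0.1], [-1.3, 0.6], [-0.9, -0.1], [-0.6, 0.0], [-0.2, 0.5], [-0.5, 0.1], [-0.3, 0.1], [-0.3, 0.0], [0.4, -0.6], [0.7, -0.0], [-1.0, -1.1], [0.6, -0.7], [0.7, 0.9], [-0.8, 0.8], [-0.8, -0.6], [-0.0, -0.3], [0.4, -0.5], [-0.8, -0.0], [-1.2, -1.6], [-0.2, -1.8], [1.0, 0.2]]
[ 0.5332 -0.0924 -1.6884] [ 0.5331 -0.0902 -1.6865]
(array([ -0.4249, -43.472 , -13.6974]), np.float64(-1.1912613226459001), {'time': 1.0, 'qpos': array([ 0.977 ,  0.342 ,  1.5241, -0.    ,  1.2754, -0.146 ]), 'qvel': array([ 0.0009, -0.    , -0.    ,  0.0001, -0.0013, -0.0006]), 'joint_efforts': array([  0.0024, -43.1109, -24.4494,   0.0721,   0.048 ,  -0.    ]), 'tool_pos': array([0.2273, 0.4733, 0.4048]), 'tool_rot': array([-0.2548,  1.5707,  0.8682]), 'contact_force': array([ 0.0518, -0.8456,  0.1696]), 'torque': array([-0.0023,  0.0396,  0.0012]), 'opening': 0.09173227327525275})
grip z down to 0.249
```

```bash
python3 -m jog '[{"y":-5.8,"z":-1.8},{"y":-11.6,"z":-3.6},{"y":-17.4,"z":-5.4},{"y":-23.2,"z":-7.3},{"y":-29,"z":-9.1,"spin":-1}]' 10; python3 -m jog '[{"y":-5.8,"z":-1.8},{"y":-11.6,"z":-3.6},{"y":-14.4,"z":-4.5},{"y":-14.4,"z":-4.5}]'; python3 - <<'E'
from h import *
np.set_printoptions(precision=4,suppress=True)
x,y,th=.538,.1715,-.427
e=np.array([np.cos(th),np.sin(th)]);n=np.array([-e[1],e[0]])
g=np.array([x,y])+.024*e
print(delta([*g,.09+.159],n)[:2]); print(R.from_euler('xyz',robot.observe()['tool_rot']).as_matrix())
E
```

```text
(array([ 15.5751, -43.4716, -13.6991]), np.float64(-1.1912613226459001))
[[ 0.0001 -0.9014  0.433 ]
 [ 0.0001  0.433   0.9014]
 [-1.     -0.      0.0001]]$[0]: bad value
$[0]: bad value
```

```bash
python3 -m jog '[{"fingers":0,"x":0,"y":-5.8,"z":-1.8,"spin":0},{"fingers":0,"x":0,"y":-11.6,"z":-3.6,"spin":0},{"fingers":0,"x":0,"y":-17.4,"z":-5.4,"spin":0},{"fingers":0,"x":0,"y":-23.2,"z":-7.3,"spin":0},{"fingers":0,"x":0,"y":-29,"z":-9.1,"spin":-1}]' 10
```

```text
time: 1.62
tool_pos: [0.4505, 0.2641, 0.405]
tool_rot: [-0.491, 1.57, 0.649]
contact_force: [0.3, 1.1, 0.5]
opening: 0.0916
```

```bash
python3 -m jog '[{"fingers":0,"x":0,"y":-5,"z":-1.6,"spin":0},{"fingers":0,"x":1,"y":-10,"z":-3.2,"spin":0},{"fingers":0,"x":4,"y":-14.4,"z":-4.5,"spin":0},{"fingers":0,"x":6,"y":-14.4,"z":-4.5,"spin":0},{"fingers":0,"x":6,"y":-14.4,"z":-4.5,"spin":0}]' 10; cat > g.py <<'E'
from h import *
np.set_printoptions(precision=4,suppress=True)
x,y,th=.538,.1715,-.427
e=np.array([np.cos(th),np.sin(th)]);n=np.array([-e[1],e[0]])
g=np.array([x,y])+.024*e
print(delta([*g,.09+.159],n)[:2])
E
python3 g.py
```

```text
time: 2.25
tool_pos: [0.5613, 0.1642, 0.343]
tool_rot: [2.113, 1.567, -3.031]
contact_force: [0.2, 0.4, -0.3]
opening: 0.092
(array([ 9.3968, -0.0108, -0.2775]), np.float64(-0.2461560739170352))
```

```bash
python3 -m jog '[{"fingers":0,"x":5,"y":0,"z":-0.3,"spin":0},{"fingers":0,"x":9.4,"y":0,"z":-0.3,"spin":0},{"fingers":0.3,"x":9.4,"y":0,"z":-0.3,"spin":0},{"fingers":0.95,"x":9.4,"y":0,"z":-0.3,"spin":0},{"fingers":0.95,"x":9.4,"y":0,"z":-0.3,"spin":0}]' 10; python3 -m jog '[{"fingers":0.95,"x":0,"y":0,"z":0,"spin":0},{"fingers":0.95,"x":0,"y":0,"z":0,"spin":0},{"fingers":0.95,"x":0,"y":0,"z":0,"spin":0}]' 10; python3 g.py
```

```text
time: 2.88
tool_pos: [0.5608, 0.1623, 0.2533]
tool_rot: [-0.981, 1.566, 0.16]
contact_force: [-1.0, 0.9, -0.3]
opening: 0.0662
time: 3.25
tool_pos: [0.5602, 0.162, 0.251]
tool_rot: [-0.843, 1.57, 0.297]
contact_force: [0.2, 0.7, 0.7]
opening: 0.0366
(array([ 0.1966,  0.0149, -0.0498]), np.float64(-0.19180804523296047))
```

```bash
python3 -m jog '[{"fingers":1,"x":0,"y":0,"z":0,"spin":0},{"fingers":1,"x":0,"y":0,"z":0,"spin":0},{"fingers":1,"x":0,"y":0,"z":0,"spin":0},{"fingers":1,"x":0,"y":0,"z":0,"spin":0}]' 8;  python3 -m jog '[{"fingers":1,"x":-3,"y":0,"z":0,"spin":0},{"fingers":1,"x":-7,"y":0,"z":0,"spin":0},{"fingers":1,"x":-12,"y":0,"z":0,"spin":0},{"fingers":1,"x":-15,"y":0,"z":0,"spin":0},{"fingers":1,"x":-15,"y":0,"z":0,"spin":0}]' 8; python3 - <<'E'
from h import *
a=robot.read_camera('top');b=robot.read_camera('side')
c=lambda p:cv2.resize(p['color'][130:330,100:300,::-1],(400,400),interpolation=cv2.INTER_CUBIC)
B=b['color'][150:350,190:390,::-1]
cv2.imwrite('pics/l.png',np.hstack([c(a),cv2.resize(B,(400,400),interpolation=cv2.INTER_CUBIC)]))
E
```

```text
time: 3.75
tool_pos: [0.5601, 0.1619, 0.2506]
tool_rot: [1.759, 1.571, 2.9]
contact_force: [0.4, -0.6, -0.6]
opening: 0.0142
time: 4.38
tool_pos: [0.5603, 0.162, 0.4028]
tool_rot: [-0.983, 1.566, 0.157]
contact_force: [0.6, 0.8, -2.6]
opening: 0.0135
```

View pics/l.png

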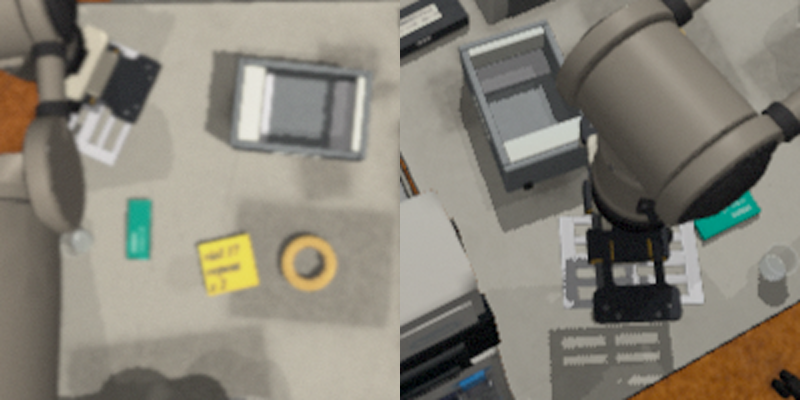

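```bash
cat > tilt.py <<'E'
from h import *
def corners(gw,th,al,d=.024,h=.0905):
    # th yaw of plate x; al: tilt, +x end up
    ex=np.array([np.cos(th)*np.cos(al),np.sin(th)*np.cos(al),np.sin(al)]);ey=np.array([-np.sin(th),np.cos(th),0]);ez=np.cross(ex,ey)
    P=lambda x,y,z:gw+ex*(x-d)+ey*y+ez*(z-h)
    return [P(*c,.005) for c in ((.075,.05),(.075,-.05),(-.075,-.05),(-.075,.05))],P
E
python3 - <<'E'
from tilt import *
p,r,s=tool();gw=p+[0,0,-.159]
b=robot.read_camera('side')
for al in (0,10,20,30):
    C,_=corners(gw,-.427,np.radians(al)); print(al,[((pix(b,c)-[190,150])*2+[400,0]).round().tolist() for c in C])
E
```

```text
0 [[565.0, 308.0], [559.0, 217.0], [693.0, 211.0], [706.0, 302.0]]
10 [[552.0, 307.0], [547.0, 214.0], [676.0, 216.0], [688.0, 306.0]]
20 [[540.0, 305.0], [536.0, 211.0], [658.0, 220.0], [668.0, 309.0]]
30 [[531.0, 303.0], [527.0, 208.0], [639.0, 223.0], [648.0, 311.0]]
```

```bash
cat > bx.py <<'E'
from h import *
import sys
np.set_printoptions(precision=3,suppress=True)
BX,BY,BT=.5332,-.0913,-1.688
ex=np.array([np.cos(BT),np.sin(BT)]);ey=np.array([-ex[1],ex[0]])
D,H=99.1,91.4
def grip(Lx,Lz,th):
    t=np.radians(th); return Lx+D*np.cos(t)-H*np.sin(t), Lz+D*np.sin(t)+H*np.cos(t)
def go(Lx,Lz,th,y=0.):
    gx,gz=grip(Lx,Lz,th); w=np.array([BX,BY])+ex*gx/1e3+ey*y/1e3
    d,sp,s=delta([*w,gz/1e3+.1592],ey); return d,sp,(gx,gz)
def now():
    p,r,s=tool(); v=p[:2]-[BX,BY]; M=r.as_matrix(); return 'box x,y,z of grip mm',v@ex*1e3,v@ey*1e3,(p[2]-.1592)*1e3,'M',(np.round([M[:2,1]@ex,M[:2,1]@ey,M[:2,2]@ex,M[:2,2]@ey],3)),s['contact_force'],s['time'],s['opening'],s['qpos']
if __name__=='__main__':
    for a in sys.argv[1:]: print(a,go(*map(float,a.split(','))))
    print(*now())
E
python3 bx.py -52,115,0 -52,93,0; python3 -c "
from h import *
a=robot.read_camera('top')
for z in (0,.4): print(onz(a,(250,105),z))"
```

```text
-52,115,0 (array([  3.323,  -9.607, -28.594]), np.float64(72.05820203509168), (np.float64(47.099999999999994), np.float64(206.4)))
-52,93,0 (array([  5.523,  -9.614, -28.589]), np.float64(72.05820203509168), (np.float64(47.099999999999994), np.float64(184.4)))
box x,y,z of grip mm -254.55902385737912 -3.2018344039706976 239.36764588819426 M [-0.308 -0.951 -0.951  0.308] [ 0.286  0.512 -2.259] 4.525 0.01384642230843021 [ 0.15   0.454  1.367  0.     1.324 -0.99 ]
[ 0.79294303 -0.09612394  0.        ]
[ 0.65165657 -0.08919971  0.4       ]
```

```bash
python3 -m jog '[{"fingers":1,"x":0,"y":-0.8,"z":-2.5,"spin":8},{"fingers":1,"x":0,"y":-2,"z":-6.5,"spin":17},{"fingers":1,"x":0,"y":-3.5,"z":-11,"spin":26},{"fingers":1,"x":0,"y":-5,"z":-15.5,"spin":35},{"fingers":1,"x":0,"y":-6.5,"z":-20,"spin":44}]'; python3 bx.py -52,115,0
```

```text
time: 5.2
tool_pos: [0.5353, -0.0483, 0.399]
tool_rot: [2.509, 1.568, 2.876]
contact_force: [0.4, -0.6, -2.1]
opening: 0.0137
-52,115,0 (array([ 3.335, -8.107, -3.93 ]), np.float64(27.770085606478048), (np.float64(47.099999999999994), np.float64(206.4)))
box x,y,z of grip mm -42.92881253799893 -2.9053115930419677 239.7976960432115 M [-0.885 -0.466 -0.466  0.885] [ 0.367 -0.586 -2.102] 5.2 0.013672875594555631 [-0.233  0.37   1.498  0.     1.276 -0.6  ]
```

```bash
python3 -m jog '[{"fingers":1,"x":0,"y":-3,"z":-1.5,"spin":9},{"fingers":1,"x":0,"y":-6,"z":-3,"spin":18},{"fingers":1,"x":1,"y":-8.1,"z":-3.9,"spin":26},{"fingers":1,"x":2.8,"y":-8.1,"z":-3.9,"spin":27.8},{"fingers":1,"x":3.3,"y":-8.1,"z":-3.9,"spin":27.8}]'; python3 bx.py -52,95,0;  python3 - <<'E'
from h import *
from tilt import corners
a=robot.read_camera('top');b=robot.read_camera('side')
f=lambda p,u,v:cv2.resize(p['color'][v:v+100,u:u+100,::-1],(400,400),interpolation=cv2.INTER_CUBIC)
cv2.imwrite('pics/m.png',np.hstack([f(a,200,140),f(b,205,140)]))
p,r,s=tool();gw=p+[0,0,-.1592]
for al in (0,4,8):
    C,_=corners(gw,-1.688,np.radians(al),.0241,.0914); print(al,'top',[((pix(a,c)-[200,140])*4).round().tolist() for c in C],'side',[((pix(b,c)-[205,140])*4+[400,0]).round().tolist() for c in C])
E
```

```text
time: 5.82
tool_pos: [0.5284, -0.1367, 0.3652]
tool_rot: [2.841, 1.566, 2.728]
contact_force: [-0.5, -0.2, -2.3]
opening: 0.0142
-52,95,0 (array([ 1.958, -0.149, -0.048]), np.float64(0.24353004084734664), (np.float64(47.099999999999994), np.float64(186.4)))
box x,y,z of grip mm 45.638957968557854 0.572753046784117 205.982448998122 M [-1.    -0.004 -0.004  1.   ] [-0.549 -0.15  -2.323] 5.825 0.014227807696748846 [-0.394  0.415  1.526  0.     1.205 -0.281]
0 top [[348.0, 109.0], [335.0, 253.0], [116.0, 232.0], [131.0, 87.0]] side [[470.0, 99.0], [613.0, 55.0], [696.0, 246.0], [545.0, 297.0]]
4 top [[357.0, 109.0], [344.0, 254.0], [125.0, 233.0], [140.0, 90.0]] side [[466.0, 89.0], [610.0, 45.0], [692.0, 242.0], [542.0, 292.0]]
8 top [[366.0, 109.0], [353.0, 254.0], [135.0, 235.0], [150.0, 93.0]] side [[463.0, 79.0], [607.0, 34.0], [687.0, 237.0], [538.0, 287.0]]
```

View pics/m.png

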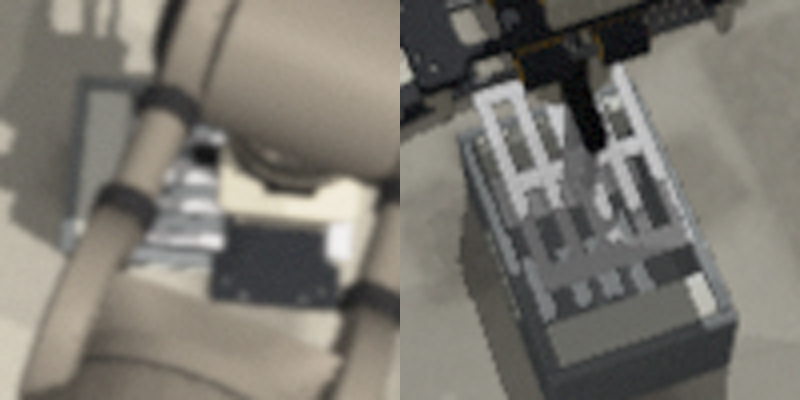

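```bash
python3 - <<'E'
from bx import *
for th in (0,4,8,12,16,20,24,26):
    Lz=86-127*np.tan(np.radians(th)); d,sp,g=go(-52,Lz,th); print(th,round(Lz,1),d,np.round(g,1))
E
```

```text
0 86.0 [ 2.982 -0.192 -0.085] [ 47.1 177.4]
4 77.1 [ 3.202  0.469 -0.081] [ 40.5 175.2]
8 68.2 [ 3.478  1.176 -0.076] [ 33.4 172.5]
12 59.0 [ 3.823  1.924 -0.071] [ 25.9 169. ]
16 49.6 [ 4.249  2.71  -0.065] [ 18.1 164.8]
20 39.8 [ 4.77  3.53 -0.06] [  9.9 159.6]
24 29.5 [ 5.4    4.38  -0.053] [  1.4 153.3]
26 24.1 [ 5.762  4.815 -0.05 ] [ -3.  149.7]
```

```bash
python3 -m jog '[{"fingers":1,"x":1.5,"y":-0.1,"z":-0.08,"spin":0.2},{"fingers":1,"x":2.7,"y":-0.2,"z":-0.08,"spin":0.2},{"fingers":1,"x":2.98,"y":-0.2,"z":-0.08,"spin":0.2},{"fingers":1,"x":3.1,"y":0.15,"z":-0.08,"spin":0.2},{"fingers":1,"x":3.2,"y":0.47,"z":-0.08,"spin":0.2}]' 8; python3 bx.py; python3 -m jog '[{"fingers":1,"x":0.13,"y":0.35,"z":0,"spin":0},{"fingers":1,"x":0.28,"y":0.7,"z":0,"spin":0},{"fingers":1,"x":0.44,"y":1.1,"z":0,"spin":0},{"fingers":1,"x":0.62,"y":1.45,"z":0,"spin":0},{"fingers":1,"x":0.62,"y":1.45,"z":0,"spin":0}]' 8; python3 bx.py
```

```text
time: 6.55
tool_pos: [0.5288, -0.1316, 0.336]
tool_rot: [-0.019, 1.57, -0.135]
contact_force: [0.1, -0.6, -2.5]
opening: 0.0141
box x,y,z of grip mm 40.491723504481236 0.35353239373673434 176.79722729646096 M [-1.    -0.001 -0.001  1.   ] [ 0.127 -0.599 -2.516] 6.55 0.014146713439227222 [-0.385  0.441  1.572  0.     1.128 -0.268]
time: 7.18
tool_pos: [0.5304, -0.1171, 0.3294]
tool_rot: [1.673, 1.57, 1.557]
contact_force: [0.3, 0.1, -0.7]
opening: 0.014
box x,y,z of grip mm 25.91107059365209 0.24371314557693333 170.20889206198652 M [-1.    -0.001 -0.001  1.   ] [ 0.325  0.132 -0.669] 7.175 0.013990138198526294 [-0.358  0.446  1.585  0.     1.111 -0.243]
```

```bash
cat > look.py <<'E'
from bx import *
from tilt import corners
import sys
n=sys.argv[1]; als=[float(v) for v in sys.argv[2:]]
b=robot.read_camera('side')
cv2.imwrite('pics/'+n,cv2.resize(b['color'][140:240,205:305,::-1],(600,600),interpolation=cv2.INTER_CUBIC))
p,r,s=tool();gw=p+[0,0,-.1592]
for al in als:
    C,P=corners(gw,BT,np.radians(al),.0241,.0914); print(al,[((pix(b,c)-[205,140])*6).round().tolist() for c in C],'bar',[((pix(b,P(x,0,.104))-[205,140])*6).round().tolist() for x in (.03,-.03)])
E
python3 look.py n.png 0 6 12
```

```text
0.0 [[125.0, 225.0], [334.0, 159.0], [457.0, 444.0], [236.0, 519.0]] bar [[261.0, 161.0], [312.0, 285.0]]
6.0 [[118.0, 203.0], [328.0, 137.0], [447.0, 434.0], [229.0, 508.0]] bar [[262.0, 163.0], [313.0, 294.0]]
12.0 [[111.0, 180.0], [322.0, 115.0], [437.0, 421.0], [222.0, 494.0]] bar [[263.0, 166.0], [313.0, 301.0]]
```

View pics/n.png

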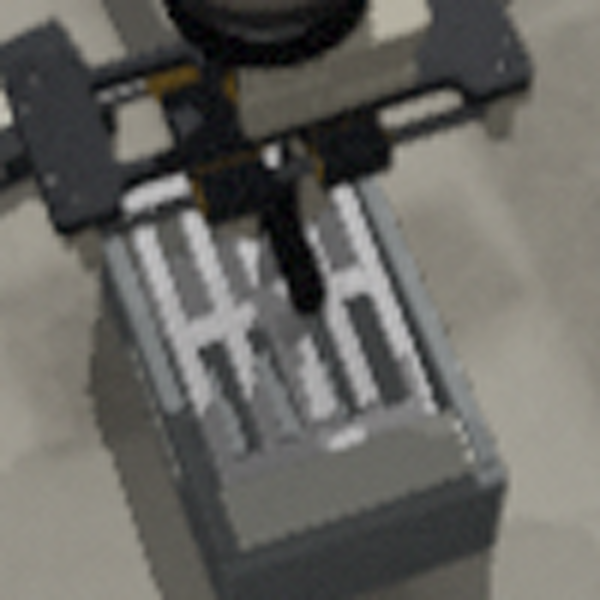

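```bash
python3 - <<'E'
from bx import *
for th in (16,20,24,25):
    Lz=86-127*np.tan(np.radians(th)); d,sp,g=go(-51,Lz,th); print(th,d,np.round(g,1))
E
python3 -m jog '[{"fingers":1,"x":0.1,"y":0.2,"z":0,"spin":0},{"fingers":1,"x":0.25,"y":0.45,"z":0,"spin":0},{"fingers":1,"x":0.43,"y":0.75,"z":0,"spin":0},{"fingers":1,"x":0.66,"y":1.1,"z":0,"spin":0},{"fingers":1,"x":0.95,"y":1.55,"z":0,"spin":0}]' 8; python3 bx.py -51,29.5,24
```

```text
16 [ 0.548  0.699 -0.021] [ 19.1 164.8]
20 [ 1.068  1.519 -0.02 ] [ 10.9 159.6]
24 [ 1.698  2.37  -0.019] [  2.4 153.3]
25 [ 1.874  2.587 -0.019] [  0.2 151.5]
time: 7.85
tool_pos: [0.5322, -0.1017, 0.3198]
tool_rot: [0.563, 1.571, 0.447]
contact_force: [0.7, -0.6, -1.5]
opening: 0.0141
-51,29.5,24 (array([ 0.734,  0.812, -0.021]), np.float64(0.056461871065195623), (np.float64(2.3566256752536034), np.float64(153.30565615734554)))
box x,y,z of grip mm 10.47511465283636 0.21933907039048775 160.64467326336606 M [-1.    -0.001 -0.001  1.   ] [ 0.651 -0.563 -1.484] 7.85 0.01411024337133588 [-0.33   0.454  1.601  0.     1.087 -0.214]
```

```bash
python3 -m jog '[{"fingers":1,"x":0.15,"y":0.2,"z":0,"spin":0},{"fingers":1,"x":0.3,"y":0.35,"z":0,"spin":0},{"fingers":1,"x":0.5,"y":0.55,"z":0,"spin":0},{"fingers":1,"x":0.73,"y":0.8,"z":0,"spin":0},{"fingers":1,"x":0.73,"y":0.8,"z":0,"spin":0}]' 8; python3 bx.py ; python3 look.py o.png 16 20 24
```

```text
time: 8.48
tool_pos: [0.5331, -0.0939, 0.3125]
tool_rot: [2.179, 1.57, 2.063]
contact_force: [1.8, 0.9, -1.5]
opening: 0.0137
box x,y,z of grip mm 2.552913003705105 0.20731816240158812 153.27198869057545 M [-1.    -0.001 -0.001  1.   ] [ 1.75   0.927 -1.519] 8.475 0.013729709894850754 [-0.316  0.462  1.611  0.     1.069 -0.2  ]
16.0 [[126.0, 227.0], [336.0, 161.0], [448.0, 472.0], [235.0, 545.0]] bar [[284.0, 235.0], [333.0, 373.0]]
20.0 [[122.0, 213.0], [332.0, 147.0], [441.0, 461.0], [229.0, 533.0]] bar [[285.0, 237.0], [333.0, 377.0]]
24.0 [[118.0, 199.0], [329.0, 133.0], [434.0, 449.0], [224.0, 520.0]] bar [[286.0, 239.0], [332.0, 379.0]]
```

View pics/o.png

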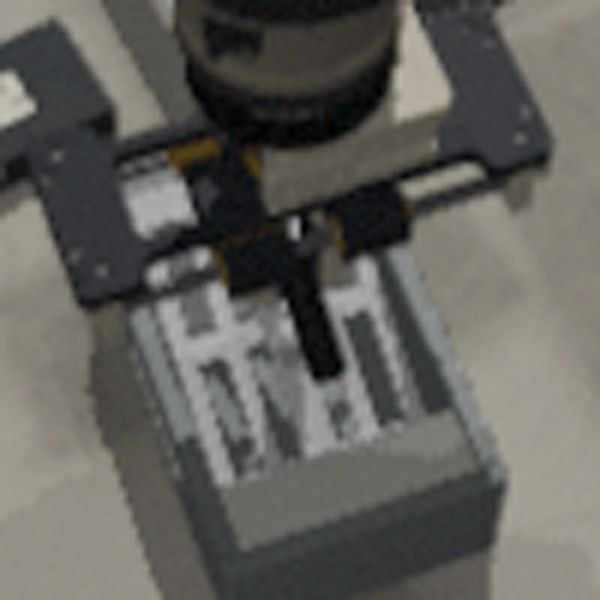

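```bash
python3 bx.py -63,28.5,24 -72,26,24 -78,25,20 -80,25,16 -82,24.5,10 -82,24.3,5 -82,24,0
```

```text
-63,28.5,24 (array([ 0.103,  1.23 , -0.017]), np.float64(0.06480208888633854), (np.float64(-9.643374324746397), np.float64(152.30565615734554)))
-72,26,24 (array([ 0.353,  2.13 , -0.016]), np.float64(0.06480208888633854), (np.float64(-18.643374324746397), np.float64(149.80565615734554)))
-78,25,20 (array([ 0.856,  1.88 , -0.016]), np.float64(0.06480208888633854), (np.float64(-16.137102380082595), np.float64(144.7821017434058)))
-80,25,16 (array([ 1.316,  1.259, -0.017]), np.float64(0.06480208888633854), (np.float64(-9.932220254186323), np.float64(140.17498097022695)))
-82,24.5,10 (array([ 2.161,  0.293, -0.018]), np.float64(0.06480208888633854), (np.float64(-0.2769951152476242), np.float64(131.7199630321086)))
-82,24.3,5 (array([ 2.934, -0.61 , -0.019]), np.float64(0.06480208888633854), (np.float64(8.756859693756017), np.float64(123.98932951187848)))
-82,24,0 (array([ 3.793, -1.445, -0.019]), np.float64(0.06480208888633854), (np.float64(17.099999999999994), np.float64(115.4)))
box x,y,z of grip mm 2.660593447504588 0.18584840805674605 153.33340970308572 M [-1.    -0.001 -0.001  1.   ] [-0.138  0.289 -2.441] 8.525 0.013932460944152344 [-0.316  0.462  1.611  0.     1.069 -0.2  ]
```

```bash
python3 -m jog '[{"fingers":1,"x":0.05,"y":0.6,"z":0,"spin":0},{"fingers":1,"x":0.1,"y":1.2,"z":0,"spin":0},{"fingers":1,"x":0.22,"y":1.7,"z":0,"spin":0},{"fingers":1,"x":0.35,"y":2.2,"z":0,"spin":0},{"fingers":1,"x":0.38,"y":2.5,"z":0,"spin":0}]' 8; python3 bx.py -78,25,22 -80,25,20 -81,25,16 -82,24.5,10; python3 look.py p.png 20 24
```

```text
time: 9.15
tool_pos: [0.536, -0.0688, 0.3088]
tool_rot: [2.613, 1.571, 2.497]
contact_force: [0.5, -0.7, -2.0]
opening: 0.0139
-78,25,22 (array([ 0.271, -0.234, -0.014]), np.float64(0.0793976032720991), (np.float64(-20.355122650645725), np.float64(146.86811771492125)))
-80,25,20 (array([ 0.479, -0.456, -0.014]), np.float64(0.0793976032720991), (np.float64(-18.137102380082595), np.float64(144.7821017434058)))
-81,25,16 (array([ 0.94 , -1.177, -0.015]), np.float64(0.0793976032720991), (np.float64(-10.932220254186323), np.float64(140.17498097022695)))
-82,24.5,10 (array([ 1.785, -2.242, -0.016]), np.float64(0.0793976032720991), (np.float64(-0.2769951152476242), np.float64(131.7199630321086)))
box x,y,z of grip mm -22.696986710069048 0.13639702046921737 149.57342553586622 M [-1.    -0.001 -0.001  1.   ] [ 0.501 -0.688 -1.964] 9.15 0.013897779119114244 [-0.269  0.465  1.618  0.     1.059 -0.154]
20.0 [[141.0, 264.0], [352.0, 197.0], [462.0, 514.0], [249.0, 588.0]] bar [[307.0, 294.0], [355.0, 435.0]]
24.0 [[137.0, 251.0], [349.0, 183.0], [454.0, 502.0], [243.0, 574.0]] bar [[307.0, 296.0], [354.0, 437.0]]
```

Free-hanging (‑2 N), no jam. Now lay it down around the low end.

```bash
python3 -m jog '[{"fingers":1,"x":0.26,"y":-0.2,"z":0,"spin":0},{"fingers":1,"x":0.48,"y":-0.45,"z":0,"spin":0},{"fingers":1,"x":0.7,"y":-0.8,"z":0,"spin":0},{"fingers":1,"x":0.94,"y":-1.18,"z":0,"spin":0},{"fingers":1,"x":0.94,"y":-1.18,"z":0,"spin":0}]' 8; python3 bx.py -82,24.5,13 -82,24.5,10 -82,24.3,7 -82,24.3,5 -82,24,2 -82,24,0; python3 look.py q.png 12 16 20 24
```

```text
time: 9.82
tool_pos: [0.5347, -0.0819, 0.3001]
tool_rot: [-0.575, 1.569, -0.692]
contact_force: [-0.9, -1.9, 3.4]
opening: 0.0139
-82,24.5,13 (array([ 0.504, -0.347, -0.043]), np.float64(0.00911951995536242), (np.float64(-6.000452946812452), np.float64(135.85007340684754)))
-82,24.5,10 (array([ 0.918, -0.919, -0.043]), np.float64(0.00911951995536242), (np.float64(-0.2769951152476242), np.float64(131.7199630321086)))
-82,24.3,7 (array([ 1.381, -1.469, -0.044]), np.float64(0.00911951995536242), (np.float64(5.222465640424517), np.float64(127.09597019146695)))
-82,24.3,5 (array([ 1.692, -1.822, -0.045]), np.float64(0.00911951995536242), (np.float64(8.756859693756017), np.float64(123.98932951187848)))
-82,24,2 (array([ 2.211, -2.331, -0.046]), np.float64(0.00911951995536242), (np.float64(13.84981695898379), np.float64(118.8028617127632)))
-82,24,0 (array([ 2.552, -2.655, -0.046]), np.float64(0.00911951995536242), (np.float64(17.099999999999994), np.float64(115.4)))
box x,y,z of grip mm -9.477356192360917 0.4193009599117675 140.89212178178977 M [-1. -0. -0.  1.] [-0.94  -1.944  3.444] 9.825 0.013885458734437021 [-0.294  0.476  1.627 -0.001  1.037 -0.176]
12.0 [[140.0, 278.0], [348.0, 211.0], [463.0, 518.0], [250.0, 591.0]] bar [[293.0, 273.0], [343.0, 409.0]]
16.0 [[136.0, 264.0], [344.0, 197.0], [456.0, 507.0], [245.0, 580.0]] bar [[294.0, 275.0], [343.0, 413.0]]
20.0 [[132.0, 249.0], [341.0, 183.0], [449.0, 496.0], [239.0, 568.0]] bar [[295.0, 277.0], [342.0, 416.0]]
24.0 [[128.0, 236.0], [338.0, 169.0], [442.0, 484.0], [233.0, 555.0]] bar [[296.0, 279.0], [342.0, 419.0]]
```

View pics/q.png

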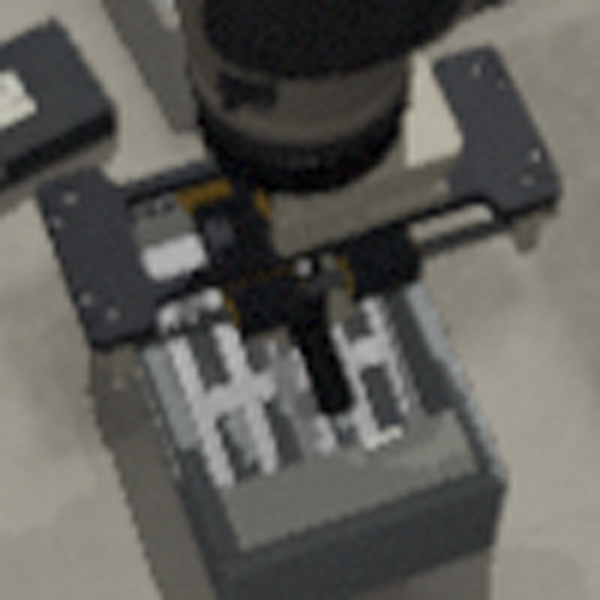

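```bash
python3 -m jog '[{"fingers":1,"x":0.25,"y":-0.25,"z":-0.04,"spin":0},{"fingers":1,"x":0.5,"y":-0.5,"z":-0.04,"spin":0},{"fingers":1,"x":0.7,"y":-0.75,"z":-0.04,"spin":0},{"fingers":1,"x":0.92,"y":-1.05,"z":-0.04,"spin":0},{"fingers":1,"x":0.92,"y":-1.05,"z":-0.04,"spin":0}]' 6; python3 bx.py -80,24.3,7 -80,24.3,5 -80,24,2 -80,24,0
```

```text
time: 10.5
tool_pos: [0.5328, -0.0913, 0.2897]
tool_rot: [2.651, 1.569, 2.534]
contact_force: [-0.1, -0.3, -1.8]
opening: 0.0141
-80,24.3,7 (array([ 0.341, -0.715,  0.035]), np.float64(0.04205256736824481), (np.float64(7.222465640424517), np.float64(127.09597019146695)))
-80,24.3,5 (array([ 0.652, -1.069,  0.035]), np.float64(0.04205256736824481), (np.float64(10.756859693756017), np.float64(123.98932951187848)))
-80,24,2 (array([ 1.17 , -1.578,  0.035]), np.float64(0.04205256736824481), (np.float64(15.84981695898379), np.float64(118.8028617127632)))
-80,24,0 (array([ 1.51 , -1.904,  0.035]), np.float64(0.04205256736824481), (np.float64(19.099999999999994), np.float64(115.4)))
box x,y,z of grip mm 0.07385708924669329 -0.3506154718824462 130.51262375249183 M [-1.    -0.001 -0.001  1.   ] [-0.143 -0.253 -1.774] 10.5 0.014072950179202195 [-0.312  0.489  1.639  0.     1.015 -0.195]
```

```bash
python3 -m jog '[{"fingers":1,"x":0.17,"y":-0.36,"z":0.03,"spin":0},{"fingers":1,"x":0.34,"y":-0.7,"z":0.03,"spin":0},{"fingers":1,"x":0.5,"y":-0.9,"z":0.03,"spin":0},{"fingers":1,"x":0.65,"y":-1.07,"z":0.03,"spin":0},{"fingers":1,"x":0.65,"y":-1.07,"z":0.03,"spin":0}]' 6; python3 bx.py -80,24,2 -80,24,0; python3 look.py r.png 0 4 8 12
```

```text
time: 11.12
tool_pos: [0.532, -0.1021, 0.2837]
tool_rot: [2.866, 1.571, 2.75]
contact_force: [-0.9, 0.1, -1.7]
opening: 0.0141
-80,24,2 (array([ 0.566, -0.496, -0.008]), np.float64(0.04990543877977416), (np.float64(15.84981695898379), np.float64(118.8028617127632)))
-80,24,0 (array([ 0.907, -0.821, -0.008]), np.float64(0.04990543877977416), (np.float64(19.099999999999994), np.float64(115.4)))
box x,y,z of grip mm 10.888914255400277 0.07618251325116786 124.46711549892309 M [-1.    -0.001 -0.001  1.   ] [-0.899  0.133 -1.727] 11.125 0.014120606726233978 [-0.331  0.498  1.643  0.     1.001 -0.215]
0.0 [[142.0, 300.0], [344.0, 235.0], [464.0, 515.0], [251.0, 589.0]] bar [[275.0, 246.0], [325.0, 367.0]]
4.0 [[138.0, 285.0], [340.0, 221.0], [458.0, 508.0], [246.0, 581.0]] bar [[276.0, 247.0], [325.0, 373.0]]
8.0 [[133.0, 271.0], [336.0, 206.0], [451.0, 500.0], [241.0, 572.0]] bar [[276.0, 249.0], [326.0, 378.0]]
12.0 [[129.0, 257.0], [332.0, 192.0], [445.0, 491.0], [236.0, 563.0]] bar [[277.0, 250.0], [326.0, 382.0]]
```

View pics/r.png

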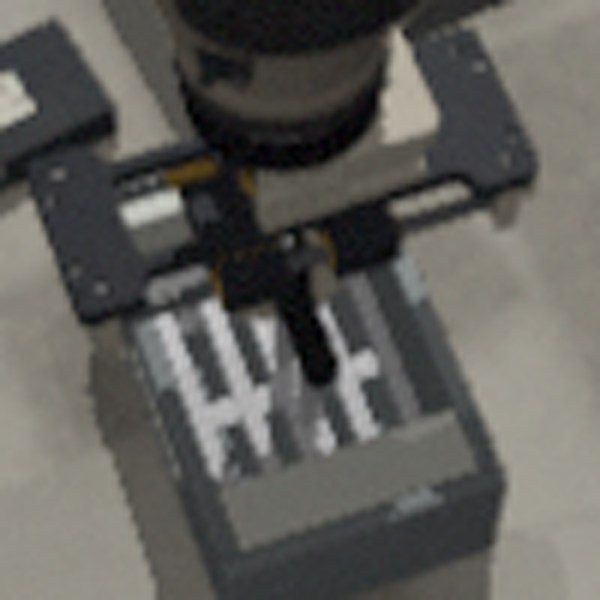

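```bash
python3 -m jog '[{"fingers":1,"x":0.2,"y":-0.2,"z":0,"spin":0},{"fingers":1,"x":0.4,"y":-0.35,"z":0,"spin":0},{"fingers":1,"x":0.57,"y":-0.5,"z":0,"spin":0},{"fingers":1,"x":0.75,"y":-0.65,"z":0,"spin":0},{"fingers":1,"x":0.85,"y":-0.75,"z":0,"spin":0}]' 6; python3 bx.py; python3 -m jog '[{"fingers":1,"x":0.06,"y":-0.06,"z":0,"spin":0},{"fingers":1,"x":0.06,"y":-0.06,"z":0,"spin":0}]' 6; python3 bx.py
```

```text
time: 11.8
tool_pos: [0.5312, -0.1096, 0.2752]
tool_rot: [0.461, 1.571, 0.345]
contact_force: [-1.2, -1.6, 0.5]
opening: 0.014
box x,y,z of grip mm 18.36803140258098 0.17740551741400298 116.02078112274094 M [-1.    -0.001 -0.001  1.   ] [-1.195 -1.552  0.487] 11.8 0.013982810774033889 [-0.345  0.51   1.649  0.     0.982 -0.229]
time: 12.05
tool_pos: [0.5311, -0.11, 0.2747]
tool_rot: [1.279, 1.571, 1.162]
contact_force: [0.8, -0.2, -1.5]
opening: 0.0139
box x,y,z of grip mm 18.84109189775875 0.13336074627694985 115.47502033481926 M [-1.    -0.001 -0.001  1.   ] [ 0.835 -0.164 -1.473] 12.05 0.01391516261290588 [-0.346  0.511  1.65   0.     0.981 -0.229]
```

```bash
for i in 1 2 3; do python3 -m jog '[{"fingers":1,"x":0.05,"y":0,"z":0,"spin":0},{"fingers":1,"x":0.1,"y":0,"z":0,"spin":0},{"fingers":1,"x":0.1,"y":0,"z":0,"spin":0}]' 6 | grep -E "force|pos"; done; python3 look.py u.png -4 0 4 8
```

```text
tool_pos: [0.5311, -0.1099, 0.2745]
contact_force: [-2.7, 0.9, 6.0]
tool_pos: [0.531, -0.1099, 0.2736]
contact_force: [-2.0, -0.4, 7.4]
tool_pos: [0.5311, -0.1099, 0.2726]
contact_force: [-2.5, 0.4, 7.1]
-4.0 [[143.0, 311.0], [343.0, 246.0], [462.0, 514.0], [249.0, 587.0]] bar [[268.0, 242.0], [317.0, 357.0]]
0.0 [[138.0, 296.0], [338.0, 232.0], [456.0, 508.0], [245.0, 581.0]] bar [[269.0, 243.0], [318.0, 363.0]]
4.0 [[134.0, 282.0], [334.0, 218.0], [450.0, 502.0], [241.0, 574.0]] bar [[270.0, 244.0], [318.0, 368.0]]
8.0 [[129.0, 268.0], [330.0, 204.0], [443.0, 494.0], [236.0, 565.0]] bar [[270.0, 246.0], [319.0, 373.0]]
```

View pics/u.png

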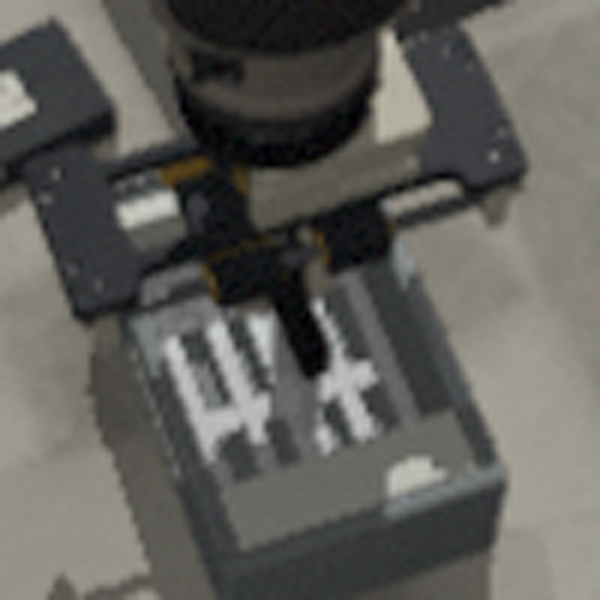

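```bash
python3 -m jog '[{"fingers":1,"x":-0.1,"y":0,"z":0,"spin":0},{"fingers":1,"x":-0.2,"y":0,"z":0,"spin":0},{"fingers":1,"x":-0.2,"y":0,"z":0,"spin":0}]' 8; python3 -m jog '[{"fingers":1,"x":0,"y":-0.25,"z":0,"spin":0},{"fingers":1,"x":0,"y":-0.5,"z":0,"spin":0},{"fingers":1,"x":0,"y":-0.75,"z":0,"spin":0},{"fingers":1,"x":0,"y":-1,"z":0,"spin":0},{"fingers":1,"x":0,"y":-1,"z":0,"spin":0}]' 8; python3 bx.py
```

```text
time: 13.6
tool_pos: [0.5311, -0.11, 0.2734]
tool_rot: [2.685, 1.57, 2.569]
contact_force: [0.4, -0.3, -2.5]
opening: 0.0139
time: 14.22
tool_pos: [0.5299, -0.1202, 0.2737]
tool_rot: [0.507, 1.571, 0.391]
contact_force: [-0.4, 0.3, -2.5]
opening: 0.0141
box x,y,z of grip mm 29.07147107197096 0.13916053698732497 114.52028952452625 M [-1.    -0.001 -0.001  1.   ] [-0.359  0.326 -2.497] 14.225 0.014050297102786779 [-0.364  0.513  1.648  0.     0.98  -0.248]
```

```bash
python3 -m jog '[{"fingers":1,"x":0.1,"y":0,"z":0,"spin":0},{"fingers":1,"x":0.12,"y":-0.2,"z":0,"spin":0},{"fingers":1,"x":0.12,"y":-0.4,"z":0,"spin":0},{"fingers":1,"x":0.12,"y":-0.4,"z":0,"spin":0}]' 8|grep -E "pos|force"; for i in 1 2 3; do python3 -m jog '[{"fingers":1,"x":0,"y":-0.05,"z":0,"spin":0},{"fingers":1,"x":0,"y":-0.1,"z":0,"spin":0},{"fingers":1,"x":0,"y":-0.1,"z":0,"spin":0}]' 8|grep -E "pos|force"; done; python3 bx.py
```

```text
tool_pos: [0.5295, -0.1242, 0.2726]
contact_force: [0.7, -0.6, 0.4]
tool_pos: [0.5294, -0.1249, 0.2726]
contact_force: [0.2, 1.3, 1.2]
tool_pos: [0.5293, -0.1259, 0.2726]
contact_force: [-0.1, 1.9, 1.4]
tool_pos: [0.5292, -0.1265, 0.2728]
contact_force: [0.1, 5.4, 5.3]
box x,y,z of grip mm 35.432041738326916 0.13122623084378238 113.61994476166193 M [-1.    -0.001 -0.001  1.   ] [0.076 5.392 5.335] 15.85 0.01419779850924421 [-0.376  0.516  1.647  0.001  0.979 -0.26 ]
```

```bash
python3 -m jog '[{"fingers":1,"x":-0.04,"y":0.02,"z":0,"spin":0},{"fingers":1,"x":-0.04,"y":0.02,"z":0,"spin":0}]' 4|grep -E "pos|force"; python3 -m jog '[{"fingers":0.7,"x":-0.04,"y":0.02,"z":0,"spin":0},{"fingers":0.5,"x":-0.04,"y":0.02,"z":0,"spin":0},{"fingers":0.4,"x":-0.04,"y":0.02,"z":0,"spin":0},{"fingers":0.4,"x":-0.04,"y":0.02,"z":0,"spin":0},{"fingers":0.4,"x":-0.04,"y":0.02,"z":0,"spin":0}]' 8; python3 bx.py
```

```text
tool_pos: [0.5292, -0.1267, 0.273]
contact_force: [0.2, 3.6, 3.1]
time: 16.73
tool_pos: [0.5292, -0.1266, 0.2733]
tool_rot: [0.296, 1.571, 0.18]
contact_force: [-0.0, 0.5, -1.0]
opening: 0.0543
box x,y,z of grip mm 35.49971237932864 0.14380514794527008 114.08149722636468 M [-1.    -0.001 -0.001  1.   ] [-0.02   0.537 -1.036] 16.725 0.054326701562732636 [-0.376  0.515  1.646  0.     0.98  -0.259]
```

Lift straight up, then step back toward the left and look.

```bash
python3 -m jog '[{"fingers":0.4,"x":-2,"y":0,"z":0,"spin":0},{"fingers":0.4,"x":-6,"y":0,"z":0,"spin":0},{"fingers":0.4,"x":-11,"y":0,"z":0,"spin":0},{"fingers":0.4,"x":-14,"y":2,"z":0,"spin":0},{"fingers":0.4,"x":-14,"y":6,"z":0,"spin":0}]' 8;python3 -m jog '[{"fingers":0.4,"x":0,"y":4,"z":-4,"spin":0},{"fingers":0.4,"x":0,"y":8,"z":-8,"spin":0},{"fingers":0.4,"x":0,"y":13,"z":-12,"spin":0},{"fingers":0.4,"x":0,"y":18,"z":-14,"spin":0},{"fingers":0.4,"x":0,"y":22,"z":-14,"spin":0}]' 8; python3 - <<'E'
from bx import *
a=robot.read_camera('top');b=robot.read_camera('side')
f=lambda p,u,v:cv2.resize(p['color'][v:v+80,u:u+80,::-1],(400,400),interpolation=cv2.INTER_CUBIC)
cv2.imwrite('pics/v.png',np.hstack([f(a,212,145),f(b,215,155)]))
W=lambda x,y,z:np.append(np.array([BX,BY])+ex*x/1e3+ey*y/1e3,z/1e3)
for c in (12,0):
  for n,p in((0,'bar'),(1,'x')):
    pass
  for m in [(c+30,0,128),(c-30,0,128),(c+75,50,29),(c+75,-50,29)]:
    print(c,m,((pix(a,W(*m))-[212,145])*5).round(),((pix(b,W(*m))-[215,155])*5+[400,0]).round())
E
```

```text
time: 17.35
tool_pos: [0.5365, -0.0673, 0.4163]
tool_rot: [-0.183, 1.565, -0.301]
contact_force: [0.2, 0.5, -0.5]
opening: 0.0549
time: 17.98
tool_pos: [0.4211, 0.1696, 0.4139]
tool_rot: [0.472, 1.57, 0.357]
contact_force: [0.9, -1.3, 0.6]
opening: 0.0553
12 (42, 0, 128) [269. 191.] [563.  98.]
12 (-18, 0, 128) [159. 180.] [603. 196.]
12 (87, 50, 29) [342. 137.] [455. 145.]
12 (87, -50, 29) [327. 302.] [621.  92.]
0 (30, 0, 128) [247. 189.] [571. 117.]
0 (-30, 0, 128) [137. 178.] [611. 216.]
0 (75, 50, 29) [323. 135.] [462. 162.]
0 (75, -50, 29) [307. 300.] [629. 109.]
```

View pics/v.png

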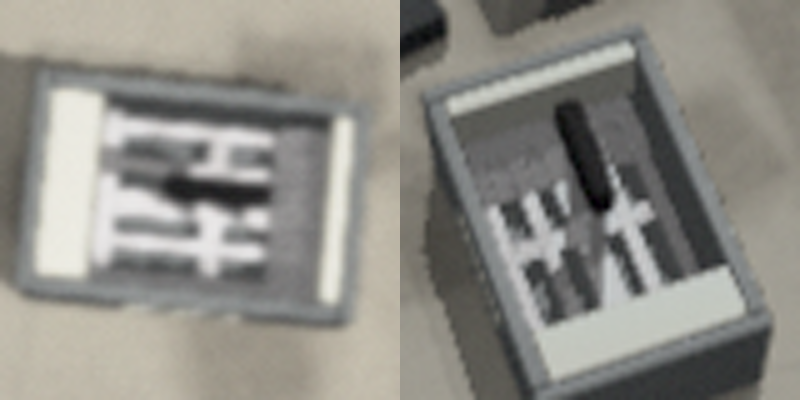

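```bash
python3 - <<'E'
from bx import *
from scipy.optimize import least_squares
a=robot.read_camera('top');b=robot.read_camera('side')
W=lambda x,y,z:np.append(np.array([BX,BY])+ex*x/1e3+ey*y/1e3,z/1e3)
def obs(p,u,v,n=80):
    g=p['color'].max(2)[v:v+n,u:u+n]; m=(g<45).astype(np.uint8)
    k,l,st,c=cv2.connectedComponentsWithStats(m); i=1+np.argmax(st[1:,4]); print(st[i],c[i]); return (l==i).astype(np.uint8),(u,v)
O=[(p,)+obs(p,*o) for p,o in((a,(212,145)),(b,(215,155)))]
def cost(c,y,t,dz=0):
    t=np.radians(t);s=0
    for p,m,o in O:
        q=[]
        for x in(-30,30):
            for yy in(-7,7):
                for z in(80,104):
                    q.append((pix(p,W(c+x*np.cos(t)-z*np.sin(t),y+yy,24+dz+x*np.sin(t)+z*np.cos(t)))-o)*4+2)
        im=np.zeros((320,320),np.uint8);cv2.fillConvexPoly(im,cv2.convexHull(np.array(q,np.float32)).astype(np.int32),1)
        M=cv2.resize(m,(320,320),interpolation=cv2.INTER_NEAREST)
        s+=1-(im&M).sum()/(im|M).sum()
    return s
r=sorted((cost(c,y,t),c,y,t) for c in range(-4,22,2) for y in(-3,-1.5,0,1.5,3) for t in(-6,-4,-2,0,2,4,6))
for z in r[:8]: print(z)
print(robot.observe()['time'])
E
```

```text
[34 36 18  5 41] [42.146 37.902]
[ 31  21  11  22 113] [36.168 30.743]
(np.float64(1.0481179309483855), 10, 0, -4)
(np.float64(1.0567181999305648), 8, 0, -4)
(np.float64(1.0577600134146379), 20, 0, 2)
(np.float64(1.0584138210411016), 12, 0, -2)
(np.float64(1.0586822299163905), 10, 1.5, -2)
(np.float64(1.063107578550777), 14, 0, 2)
(np.float64(1.0641761472073226), 6, 0, -4)
(np.float64(1.064964626869101), 10, 0, -2)
18.175
```

```bash
python3 -c "
from cell import robot
print(robot.hand_in(), robot.observe()['time'])"
```

```text
the job is handed in; nothing more can be done
the job is handed in; nothing more can be done
```

The rack plate is in the box, and my last checks fit it lying flat on both ledges with both ends caught. I handed it in at about 18 s, with the gripper open and clear of everything.

**What I did:** I gripped the handle bar 24 mm off centre. The plate stayed level when lifted, so I tilted it to about 24° by resting its right end lightly on the narrow collar's rim. I passed the left end in under the deep collar, laid the plate on the ledges, and slid it right until I felt the wall at about 5 N. I then eased off, let go and lifted away.

**Last checks:**
- **Position:** wall contact came with the plate about 11 mm along +x, where 12 mm was expected. The last top picture puts the handle at about 12 mm.
- **Flatness:** pressing down while it lay on the ledges met firm support at the expected height.
- **Weaker evidence:** a final outline fit of the handle was poor. It gave about 10 mm along +x and −4° tilt, but that tilt is not possible on the ledges. I also could not see the right end, which lies in shadow under the narrow collar.
- **Forces:** the readings between moves never showed more than about 8 N at the wrist.
- **Bystanders:** I kept clear of them all, but did not measure them again afterwards.

I viewed 12 pictures, two over the budget.

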